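# Pin the seam press shut

### The arm

A 6-joint arm with a two-finger parallel gripper is mounted at the origin on the work surface. World frame = base frame: x ahead of the robot, y to its left, z up, the work surface at z = 0. Lengths are in m, angles in rad, forces in N, time in s.
With the tool pointing down it reaches from about 0.4 to 0.825 m from the base axis. Payload 7 kg.
Tool frame: the origin (TCP) lies at the centre of the arm's flange, where the gripper is bolted on; the fingertips stand 173 mm ahead of it and the grasp point (between the pads) lies 155 mm ahead of it; z points along the fingers, y is the line along which they close (so a half turn about z gives the same grasp; the last joint's range is limited). The gripper opens to 85 mm and grips with 20 to 120 N. Pads are 22 mm wide; open, the fingers measure 114 mm over their backs; the gripper's body (76 mm by 85 mm) begins 54 mm behind the grasp point. The pads swing forward as they close: fully open they stand 13 mm farther back than shut.
Start: joints at [1.508, 0.359, 0.012, 0, -1.224, -0.288], TCP at [0.232, 0.634, 0.405] pointing down, gripper open.
Joint ranges: [-3.07, 3.07], [-1.43, 2.12], [-1.02, 1.25], [-3.03, 1.67], [-3.05, -0], [-3.03, 3.03]. Speed limits (rad/s): [2.39, 2.39, 3.01, 3.14, 3.14, 3.14].

### API

Orientations are given as a unit quaternion [x, y, z, w].
In Python, from plant import ctrl gives the robot as it stands.
- The arm moves only by the tool drive_tool, never from a script. Its argument "targets" is a list of rows, each a list of 7 numbers: the gripper command: -1 is fully open, 1 is shut, values between are in proportion, then the shift along the world's x, y, z in m, then the turn, a rotation vector about the world's x, y, z in rad. In form: [[fingers, x, y, z, wx, wy, wz], ...]. A call has 1 to 20 rows; each row is the pose to reach, as a shift and turn from the pose commanded when the call began; what a row does not reach only later rows make up. A row lasts 1/12 s, in which the tool goes at most 41.7 mm and 7.16 degrees, less where a joint would pass 70% of its speed; a pose out of reach is approached as far as the arm can. A call with a gripper value outside its range is refused whole. The fingers move at their own pace and stop on an object; "squeeze" is the grip in N (left out, the last holds). Time passes only in rows, so rows that repeat a pose let the fingers close. It gives the time, the measured TCP pose, the force, the opening and the grip force at its end, in the units of the state.
- ctrl.read_state(): the state, without advancing time (a new reading comes with each control period).
- ctrl.capture(name): name is "scene" or "side" or "wrist"; returns (picture, depth): 480x640x3 uint8, red, green, blue; 480x640 float32, m along the optical axis (not along the pixel's ray), 0 where there is no reading.
- ctrl.camera_params(name): a dict with "mtx" (3x3 intrinsics, pixels), "cam_to_world" (4x4, takes a point from camera to world coordinates). Camera axes: x right, y down, z forward; pixel columns grow to the right and rows downward; lengths in m; the calibration is good to about 2 mm. A picture is of the moment at which its call begins: read the wrist's pose just before it. camera_params takes no time and is no camera call; for the wrist camera it gives the pose at the moment of the call.
- ctrl.close_job(): hands the job in; it is judged then, once.
The state is a dict: "clock": time; "joint_positions": joint angles; "dq": joint speeds; "joint_efforts": joint torques, N m; "tool_pos": TCP position; "orientation": TCP orientation; "force": force on the tool from outside, world axes, zero at the start; "ft_torque": the same for the moment, N m; "finger_gap": finger opening in m; "finger_force": force on a finger pad.
Only numpy, scipy, OpenCV 4.12 (cv2) and the standard library are available. Lean on these libraries where they do the work, as an engineer would, in place of code of your own. Each camera call takes 0.05 s, during which the arm holds its last target. There are 200 camera calls.

### The job

Clear the blue-capped needle tube out of the open press's pin hole and stand it in the empty hole of the tube rack, then swing the press lid fully shut. Take the orange-headed pin from the rack and push it down through the lid into the base until its head sits hard on the lid; a spring under it kicks it back up, so finish while still holding the head, pressing it firmly down on the shut lid. Leave the other tubes in the rack and do not shift the other things on the table.

Things in the scene. Friction and masses are not known exactly. Their poses are not given: they have to be found in the camera images.
- press: base of the hinged seam press, a pale wooden block with a grey felt top, 150 (x) x 175 (y) x 35 mm (z), fixed to the table; origin at the centre of its underside, z up. The lid hinges along the edge at y = -87.5 mm; the pin hole is near the other edge, at y = +67.5 mm. Position and yaw vary
- base_hole (a point): centre of the mouth of the base's pin hole, on the base's top face (35 mm above the table, press frame x = 0, y = +67.5 mm). Round hole, 15 mm wide with a 2 mm chamfer, 28 mm deep. In it a spring plunger (0.6 N/mm, travel 11 mm) lies with its top 16 mm below the mouth; the pin meets it 10 mm before it is home and must push it down, about 6 N
- lid (a joint): hinge angle of the lid, rad: 0 = shut flat on the base, 1.2 to 1.55 at the start (standing open); turns about the press x axis. The hinge is stiff: the lid stays wherever it is left, and takes less than 4 N to swing, pushing on lid_push
- lid_board: the lid, a brown wooden board with two orange stripes on its outer face, 150 x 175 x 18 mm, 0.32 kg; origin on the hinge line at mid-width, x along the hinge (same direction as the press x axis), y from the hinge towards the free edge (at 175 mm), z from the inner face (z = 0) to the outer face (z = 18 mm); when shut its axes are those of the press
- lid_hinge (a point): point on the hinge line at mid-width, 35 mm above the table, 87.5 mm from the press centre towards -y of the press
- lid_hole (a point): centre of the lid's pin hole on the outer face, 155 mm from the hinge line; hole 16 mm wide, right through the 18 mm lid, 2 mm chamfer on the outer side. With the lid shut it lies straight above base_hole, 53 mm above the table
- lid_push (a point): a good place to push the lid: on the outer face at mid-width, 130 mm from the hinge line
- rack: dark wooden tube rack, fixed, 210 (x) x 70 (y) x 45 mm (z), origin at the centre of its underside, z up; four holes in a row along its x axis at x = -72, -24, +24 and +72 mm, each 15 mm wide with a 2 mm chamfer and 30 mm deep. Position and yaw vary
- rack_hole3 (a point): centre of the mouth of the rack's empty hole, at x = +72 mm, 45 mm above the table (the rack's far end)
- tube_blue: needle tube that starts upright in the press's pin hole, resting on the plunger: clear body of 12 mm diameter with a tapered foot, blue cap 16 mm in diameter from 51 to 75 mm above its foot (the top); 22 g; origin at the centre of its foot, z up. In a rack hole its foot stands 15 mm above the table
- pin: press pin upright in one of the rack's three other holes (varies): steel shank 12 mm diameter, 44 mm long, 4 mm tapered foot; round orange head 24 mm diameter, 34 mm tall (44 to 78 mm above the foot), black band; 60 g; origin at the centre of its foot, z up. Its foot starts 15 mm above the table; home in the shut press it is 9 mm above the table (26 mm below base_hole), head on the lid
- iron: dark blue steam iron lying flat on its steel sole, about 280 x 120 x 140 mm; origin under its middle
- spool_red: wooden spool of red thread, 32 mm diameter, 50 mm tall; origin at the centre of its underside
- spool_purple: wooden spool of purple thread, 32 mm diameter, 50 mm tall; origin at the centre of its underside
- button_jar: clear jar of coloured buttons with a white cap, 68 mm diameter, 74 mm tall; origin at the centre of its underside
- bobbin_tin: round red tin with a brass rim, 70 mm diameter, 28 mm tall; origin at the centre of its underside
- tube_yellow: needle tube with a yellow cap, the same shape as tube_blue, standing in the rack; leave it there
- tube_green: needle tube with a green cap, the same shape as tube_blue, standing in the rack; leave it there

How it is judged:
On the way, in this order (a step that is already met when the one before it is completed fails the run):
1. the blue tube stands in the rack's empty hole, let go (horizontal distance between tube_blue and rack_hole3 below 0.005 m and z of tube_blue in the frame of rack_hole3 below -0.024 m and angle between tube_blue's own z axis and vertical below 0.15 rad and contact force between the fingers and tube_blue below 0.1 N and linear speed of tube_blue below 0.02 m/s), for 0.2 s.
2. the lid is shut (value of joint lid below 0.04 rad), for 0.2 s.
At the end, for the whole second after the job is handed in: The blue tube stands free in the rack's empty hole (within 5 mm, at least 24 of 30 mm deep, upright); the lid is shut (under 0.03 rad); the pin is through both holes, within 2.5 mm of home, upright, its head pressed on the lid with more than 2 N by the fingers, which still hold or press it (all of step 1 and value of joint lid below 0.03 rad and horizontal distance between pin and base_hole below 0.004 m and z of pin in the frame of base_hole below -0.0235 m and angle between pin's own z axis and vertical below 0.12 rad and contact force between pin and lid_board above 2 N and contact force between the fingers and pin above 2 N and linear speed of pin below 0.02 m/s); the arm keeps its last pose, push and grip.
It fails at once if another thing on the table or another tube is shifted by more than 25 mm (distance of any of iron, spool_red, spool_purple, button_jar, bobbin_tin, tube_yellow, tube_green from where it was at the start of the episode above 0.025 m).
It also fails if it takes over 72 s, if anything falls off the work surface, if the arm or the gripper's body presses on something with over 40 N, if the wrist force passes 120 N, or if a joint passes its speed limit or range.

## Working session

There is one attempt and no reset: what is moved stays moved. The work goes in short steps, Python scripts to look and compute and a tool call to move; the robot and the scene stay as the last step left them, time stands still between calls to the robot, and variables do not carry over. Pictures are saved under pics/ and viewed, at most 10 in all, crops included, and the job is handed in when it is done.

Besides the shell and the picture viewer there is one more tool, called after "Emit:" as name([rows], argument=value, ...), one row to a line, values as JSON. drive_tool: Moves the arm, as the interface text tells. Its arguments: {"type":"object","properties":{"targets":{"type":"array"},"squeeze":{"type":"number"}},"required":["targets"]}

```bash
ls; mkdir -p pics; python3 - <<'E'
from plant import ctrl
import cv2, numpy as np
np.set_printoptions(precision=4,suppress=True)
print(ctrl.read_state())
ims=[]
for n in("scene","side"):
    im,d=ctrl.capture(n); p=ctrl.camera_params(n)
    cv2.imwrite(f"pics/{n}0.png",im[:,:,::-1]); np.savez(f"{n}0.npz",im=im,d=d,K=p["mtx"],T=p["cam_to_world"])
    print(n,p["mtx"],p["cam_to_world"])
E
```

```text
pics
{'clock': 0.0, 'joint_positions': array([ 1.5081,  0.3594,  0.011 , -0.0004, -1.2241, -0.2881]), 'dq': array([ 0.0007,  0.0002, -0.0001, -0.0005, -0.0013, -0.0001]), 'joint_efforts': array([ -0.0002, -58.3321,  29.3425,   6.9365,  -0.0058,  -0.    ]), 'tool_pos': array([0.2319, 0.6337, 0.4038]), 'orientation': array([ 0.9846, -0.1746, -0.0001,  0.0008]), 'force': array([0.4217, 0.2402, 0.7216]), 'ft_torque': array([-0.0211, -0.0293, -0.0022]), 'finger_force': 0.0, 'finger_gap': 0.08539788579555381}
scene [[433.1023   0.     322.8907]
 [  0.     433.1023 240.796 ]
 [  0.       0.       1.    ]] [[-0.8089  0.4408 -0.389   0.862 ]
 [ 0.5879  0.6119 -0.5291  0.4494]
 [ 0.0048 -0.6567 -0.7541  0.698 ]
 [ 0.      0.      0.      1.    ]]
side [[508.0599   0.     321.1066]
 [  0.     508.0599 239.6021]
 [  0.       0.       1.    ]] [[ 0.9835 -0.1266  0.1291  0.3957]
 [-0.1808 -0.6963  0.6946 -0.7103]
 [ 0.0019 -0.7065 -0.7077  0.801 ]
 [ 0.      0.      0.      1.    ]]
```

View pics/scene0.png

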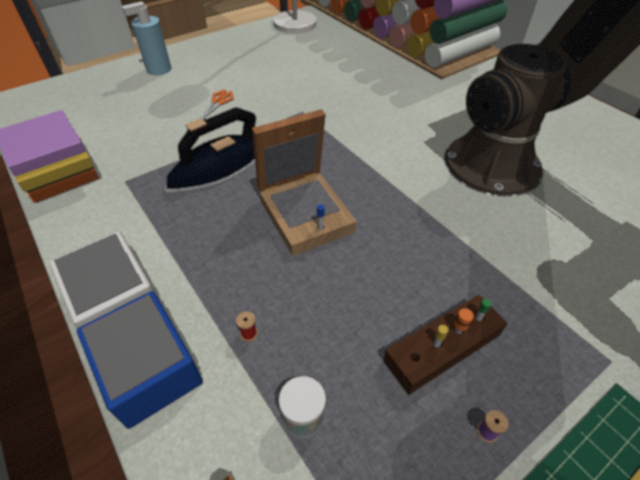

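View pics/side0.png

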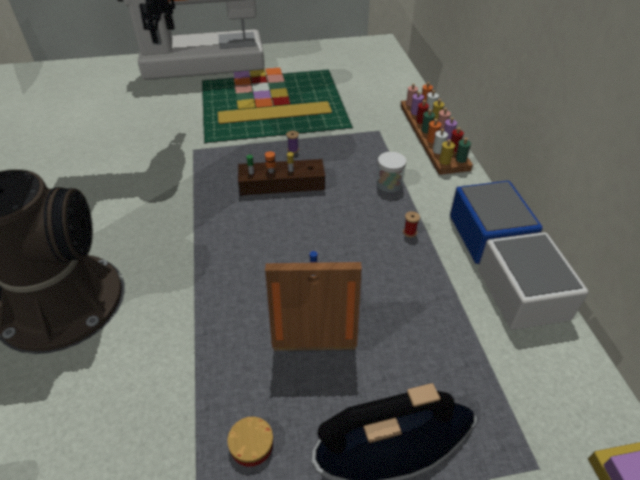

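The scene picture shows the press at about (305,210) with the blue cap at (320,211). In the rack are an empty hole at (416,357), the yellow cap (442,329), the orange pin (465,317) and the green cap (486,303). The side view shows the lid's outer face at (315,305), the blue cap at (313,257), the rack at (281,175), and the iron and tin behind the lid.

```bash
cat > h.py <<'E'
import cv2, numpy as np
np.set_printoptions(precision=4,suppress=True)
def ray(K,T,uv):
    d=T[:3,:3]@np.linalg.solve(K,np.array([uv[0],uv[1],1.])); return T[:3,3],d
def plane(K,T,uv,z):
    o,d=ray(K,T,uv); return o+d*(z-o[2])/d[2]
def tri(r):
    A=0;b=0
    for o,d in r:
        d=d/np.linalg.norm(d);P=np.eye(3)-np.outer(d,d);A=A+P;b=b+P@o
    x=np.linalg.solve(A,b); return x,[np.linalg.norm(np.cross(x-o,d/np.linalg.norm(d))) for o,d in r]
H=dict(blue=((105,140,60),(125,255,255)),yellow=((22,130,90),(32,255,255)),orange=((3,170,110),(14,255,255)),green=((55,120,30),(85,255,255)))
def blob(im,c,roi):
    x0,y0,x1,y1=roi; h=cv2.cvtColor(im[y0:y1,x0:x1],cv2.COLOR_RGB2HSV)
    m=cv2.inRange(h,*H[c]); n,l,s,ce=cv2.connectedComponentsWithStats(m)
    if n<2: return None
    i=1+np.argmax(s[1:,4]); return ce[i]+[x0,y0],s[i]+np.array([x0,y0,0,0,0]),l==i
E
python3 - <<'E'
from h import *
R=dict(scene=dict(blue=(305,195,335,235),yellow=(430,315,452,352),orange=(452,300,478,338),green=(476,292,496,325)),
 side=dict(blue=(303,245,325,265),yellow=(283,148,298,175),orange=(262,148,279,178),green=(243,150,258,178)))
for c in H:
    r=[]
    for n in R:
        z=np.load(n+"0.npz"); b=blob(z["im"],c,R[n][c])
        if b is None: print(c,n,None); continue
        uv,s,_=b; r.append(ray(z["K"],z["T"],uv)); print(c,n,uv,s,"at z.08",plane(z["K"],z["T"],uv,.08)[:2])
    if len(r)==2: print("  tri",*tri(r))
for n in R:
    z=np.load(n+"0.npz"); im=z["im"]
    q={"scene":[(240,100,370,260),(380,290,515,395)],"side":[(255,240,375,360),(225,140,335,205)]}[n]
    for k,(x0,y0,x1,y1) in enumerate(q): cv2.imwrite(f"pics/{n}_c{k}.png",cv2.resize(im[y0:y1,x0:x1,::-1],None,fx=3,fy=3,interpolation=cv2.INTER_CUBIC))
a=[cv2.imread(f"pics/{n}_c{k}.png") for n in R for k in (0,1)]
c=np.zeros((600,800,3),np.uint8)
h=[(0,0),(395,0),(0,0),(0,0)]
A=a[0][:480];c[:480,:390]=A;B=a[2];c[:360,400:760]=B[:360]
cv2.imwrite("pics/m1.png",c)
E
```

```text
blue scene [320.3284 210.1791] [317 205   7  12  67] at z.08 [ 0.4992 -0.0534]
blue side [312.9231 255.5385] [310 251   7  10  52] at z.08 [ 0.5037 -0.0428]
  tri [ 0.5028 -0.0484  0.0861] [np.float64(3.7186803776447194e-05), np.float64(3.7186803776480506e-05)]
yellow scene [442.2    331.3636] [438 325  10  15 110] at z.08 [0.5012 0.2834]
yellow side [290.0435 154.087 ] [288 152   6   5  23] at z.08 [0.5062 0.2973]
  tri [0.5054 0.2856 0.088 ] [np.float64(0.00046898295017862697), np.float64(0.0004689829501785703)]
orange scene [465.6141 314.9783] [458 308  16  16 184] at z.08 [0.4476 0.2847]
orange side [269.3243 154.9189] [266 152   8   6  37] at z.08 [0.4567 0.3028]
  tri [0.4555 0.2876 0.0911] [np.float64(0.00041089159456287884), np.float64(0.0004108915945627128)]
green scene [484.8495 305.4086] [480 300  11  12  93] at z.08 [0.4072 0.291 ]
green side [249.4872 159.8974] [247 155   6  10  39] at z.08 [0.4081 0.2912]
  tri [0.4079 0.291  0.0804] [np.float64(0.00034371272191741374), np.float64(0.00034371272191728786)]
```

View pics/m1.png

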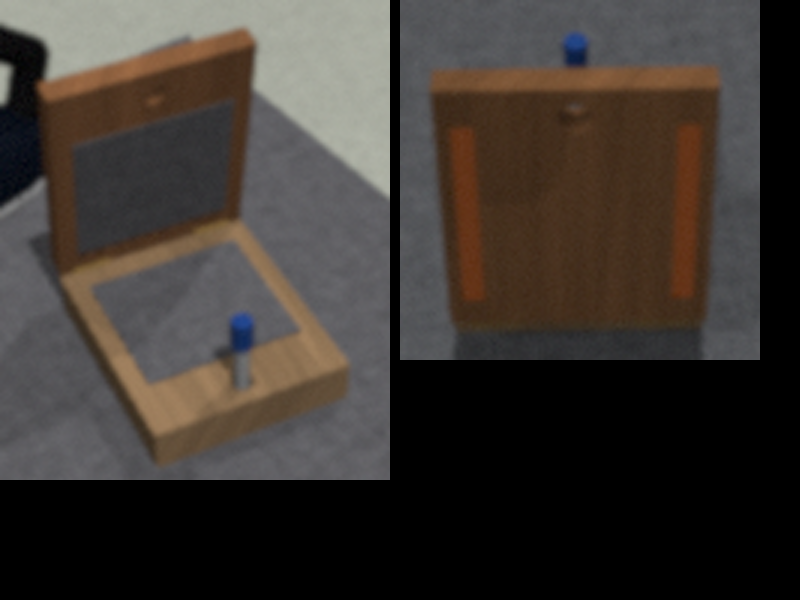

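The crop shows the base's top corners at about (355,223), (292,246) and (261,192), and the lid standing nearly vertical.

```bash
python3 - <<'E'
from h import *
from plant import ctrl
z=np.load("scene0.npz");K,T=z["K"],z["T"]
P=[plane(K,T,u,.035) for u in((355,222.5),(291.7,245.5),(260.8,192.3),)]
print(np.array(P)); e=P[1]-P[0]; print("front len",np.linalg.norm(e),"yaw",np.arctan2(e[1],e[0])); f=P[1]-P[2]; print("side len",np.linalg.norm(f),"yaw",np.arctan2(-f[0],f[1]))
s=np.load("side0.npz");Ks,Ts=s["K"],s["T"]
# lid hole: scene inner (155,100)/3, side outer (575,115)/3 ; lid top outer corners
print("inner top corners vs side", )
sc=[(240+250/3,100+37/3),(240+42/3,100+92/3)]
for u in [(255+432-400)/1 and (255+(432-400)/3,240+88/3),(255+(718-400)/3,240+88/3)]: print([plane(Ks,Ts,u,h) for h in (.2,.21)])
for d in(z,s): pass
print("depth pts:")
for d,K_,T_,us in((z,K,T,sc+[(291,133)]),(s,Ks,Ts,[(313,300),(313,272),(313,340),(275,300),(350,300)])):
    for u in us:
        w=d["d"][int(u[1])+1,int(u[0])]; o,r=ray(K_,T_,u); print(u,w,o+r*w)
c=ctrl.camera_params("wrist"); st=ctrl.read_state()
from scipy.spatial.transform import Rotation as R
Rt=R.from_quat(st["orientation"]).as_matrix(); Tc=c["cam_to_world"]
print(c["mtx"],Tc); print("cam in tool",Rt.T@(Tc[:3,3]-st["tool_pos"]),Rt.T@Tc[:3,:3])
E
```

```text
[[ 0.435  -0.0175  0.035 ]
 [ 0.5782 -0.0422  0.035 ]
 [ 0.5482 -0.2142  0.035 ]]
front len 0.14534873986197588 yaw -0.1707782455005019
side len 0.17451777092343262 yaw -0.17269677528350763
inner top corners vs side
[array([ 0.4072, -0.1699,  0.2   ]), array([ 0.407 , -0.1789,  0.21  ])]
[array([ 0.5553, -0.1969,  0.2   ]), array([ 0.5527, -0.2054,  0.21  ])]
depth pts:
(323.3333333333333, 112.33333333333333) 0.8682285 [ 0.41   -0.167   0.2123]
(254.0, 130.66666666666666) 0.8309128 [ 0.5525 -0.1972  0.2095]
(291, 133) 0.8748721 [ 0.4777 -0.1846  0.1809]
(313, 300) 0.82367754 [ 0.4767 -0.204   0.1489]
(313, 272) 0.7891942 [ 0.4788 -0.1949  0.207 ]
(313, 340) 0.8829863 [ 0.4737 -0.2159  0.0529]
(275, 300) 0.8243343 [ 0.4161 -0.1924  0.1483]
(350, 300) 0.82829535 [ 0.5365 -0.212   0.1454]
[[373.0021   0.     316.8986]
 [  0.     373.0021 238.3144]
 [  0.       0.       1.    ]] [[-0.3434 -0.8969 -0.2787  0.3026]
 [-0.9392  0.3284  0.1002  0.6076]
 [ 0.0017  0.2961 -0.9552  0.3725]
 [ 0.      0.      0.      1.    ]]
cam in tool [0.0754 0.0002 0.0314] [[ 0.0004 -0.9551 -0.2963]
 [ 1.      0.0003  0.0003]
 [-0.0002 -0.2963  0.9551]]
```

Emit:
drive_tool([
  [-1, 0.248, -0.347, -0.04, 0, 0, 0.295],
  [-1, 0.248, -0.347, -0.04, 0, 0, 0.295],
  [-1, 0.248, -0.347, -0.04, 0, 0, 0.295],
  [-1, 0.248, -0.347, -0.04, 0, 0, 0.295],
  [-1, 0.248, -0.347, -0.04, 0, 0, 0.295],
  [-1, 0.248, -0.347, -0.04, 0, 0, 0.295],
  [-1, 0.248, -0.347, -0.04, 0, 0, 0.295],
  [-1, 0.248, -0.347, -0.04, 0, 0, 0.295],
  [-1, 0.248, -0.347, -0.04, 0, 0, 0.295],
  [-1, 0.248, -0.347, -0.04, 0, 0, 0.295],
  [-1, 0.248, -0.347, -0.04, 0, 0, 0.295],
  [-1, 0.248, -0.347, -0.04, 0, 0, 0.295],
  [-1, 0.248, -0.347, -0.04, 0, 0, 0.295],
  [-1, 0.248, -0.347, -0.04, 0, 0, 0.295],
  [-1, 0.248, -0.347, -0.04, 0, 0, 0.295],
])

```text
clock: 1.35
tool_pos: [0.4795, 0.2878, 0.3647]
orientation: [1.0, -0.027, 0.0, -0.0]
force: [0.3, -0.4, 0.2]
finger_gap: 0.0854
finger_force: 0.0
```

```bash
cat >> h.py <<'E'
def snap(n,cam="wrist"):
    from plant import ctrl
    s=ctrl.read_state(); p=ctrl.camera_params(cam); im,d=ctrl.capture(cam)
    cv2.imwrite(f"pics/{n}.png",im[:,:,::-1]); np.savez(n+".npz",im=im,d=d,K=p["mtx"],T=p["cam_to_world"])
    print("tcp",s["tool_pos"],s["orientation"],"t",s["clock"],"gap",s["finger_gap"],"F",s["force"]); return im,d,p["mtx"],p["cam_to_world"]
E
python3 -c "
from h import *
snap('w1')"
```

```text
tcp [0.4795 0.2878 0.3647] [ 0.9996 -0.0273  0.     -0.0001] t 1.35 gap 0.08536746261677196 F [ 0.2991 -0.3582  0.1882]
```

View pics/w1.png

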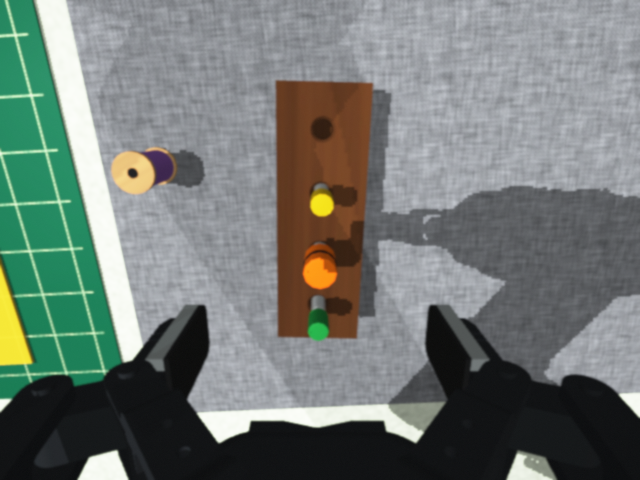

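The wrist view shows the rack's corners at (277,81), (373,83), (357,337) and (278,336). The empty hole is at (322,128) and the cap tops are yellow (321,204), orange (320,270) and green (318,330).

```bash
python3 - <<'E'
from h import *
z=np.load("w1.npz");K,T,im=z["K"],z["T"],z["im"]
g=cv2.cvtColor(im,cv2.COLOR_RGB2GRAY)
m=(g[110:148,302:342]<45).astype(np.uint8)
n,l,s,c=cv2.connectedComponentsWithStats(m); i=1+np.argmax(s[1:,4]); print("hole",c[i]+[302,110],s[i],np.sort(g[110:148,302:342].ravel())[::150])
h=plane(K,T,c[i]+[302,110],.045); print("hole3",h)
for nme,zz,r in(("yellow",.09,(300,180,345,220)),("orange",.093,(298,235,345,295)),("green",.09,(300,285,345,345))):
    uv,s,mk=blob(im,nme,r)
    # brightest top face
    v=cv2.cvtColor(im[r[1]:r[3],r[0]:r[2]],cv2.COLOR_RGB2HSV)[:,:,2]; t,b=cv2.threshold(v[mk],0,255,cv2.THRESH_OTSU)
    ys,xs=np.nonzero(mk&(v>t)); (cx,cy),rad=cv2.minEnclosingCircle(np.c_[xs,ys].astype(np.float32)); p=plane(K,T,(cx+r[0],cy+r[1]),zz)
    w=z["d"][int(cy+r[1]),int(cx+r[0])]; o,d=ray(K,T,(cx+r[0],cy+r[1]))
    print(nme,(cx+r[0],cy+r[1]),rad,t,p,"depth",o+d*w)
for c in((277,81),(373,83),(357,337),(278,336)): print(plane(K,T,c,.045))
E
```

```text
hole [321.2276 128.4295] [ 10   9  19  20 312] [33 35 43 62 72 73 74 75 78 82 84]
hole3 [0.5505 0.2805 0.045 ]
yellow (321.5, 204.5) 11.510964393615723 190.0 [0.5027 0.2833 0.09  ] depth [0.5025 0.2833 0.0892]
orange (317.98484802246094, 267.9545440673828) 21.141813278198242 169.0 [0.4588 0.2879 0.093 ] depth [0.4589 0.2879 0.0933]
green (317.5581398010254, 331.27906799316406) 9.826197624206543 128.0 [0.4074 0.291  0.09  ] depth [0.4072 0.291  0.0897]
[0.5847 0.3105 0.045 ]
[0.5797 0.2419 0.045 ]
[0.3725 0.258  0.045 ]
[0.3773 0.3274 0.045 ]
```

Emit:
drive_tool([
  [-1, 0.0235, -0.337, -0.015, 0, 0, 0],
  [-1, 0.0235, -0.337, -0.015, 0, 0, 0],
  [-1, 0.0235, -0.337, -0.015, 0, 0, 0],
  [-1, 0.0235, -0.337, -0.015, 0, 0, 0],
  [-1, 0.0235, -0.337, -0.015, 0, 0, 0],
  [-1, 0.0235, -0.337, -0.015, 0, 0, 0],
  [-1, 0.0235, -0.337, -0.015, 0, 0, 0],
  [-1, 0.0235, -0.337, -0.015, 0, 0, 0],
  [-1, 0.0235, -0.337, -0.015, 0, 0, 0],
  [-1, 0.0235, -0.337, -0.015, 0, 0, 0],
  [-1, 0.0235, -0.337, -0.015, 0, 0, 0],
  [-1, 0.0235, -0.337, -0.015, 0, 0, 0],
])

```text
clock: 2.4
tool_pos: [0.5036, -0.049, 0.3498]
orientation: [1.0, -0.027, 0.0, -0.0]
force: [-0.5, 0.5, 0.2]
finger_gap: 0.0855
finger_force: 0.0
```

```bash
python3 - <<'E'
from h import *
im,d,K,T=snap('w2')
uv,s,mk=blob(im,"blue",(260,150,380,480)); print(uv,s)
b=im[s[1]:s[1]+s[3],s[0]:s[0]+s[2]]; v=cv2.cvtColor(im,cv2.COLOR_RGB2HSV)[150:480,260:380,2]
t,_=cv2.threshold(v[mk],0,255,cv2.THRESH_OTSU); ys,xs=np.nonzero(mk&(v>t)); (cx,cy),r=cv2.minEnclosingCircle(np.c_[xs,ys].astype(np.float32))
u=(cx+260,cy+150); print(u,r,plane(K,T,u,.094)); o,dd=ray(K,T,u); print(o+dd*d[int(u[1]),int(u[0])])
E
```

```text
tcp [ 0.5036 -0.049   0.3498] [ 0.9996 -0.0272  0.0001 -0.0001] t 2.4 gap 0.08547271378045614 F [-0.5498  0.4552  0.204 ]
[319.8457 245.2   ] [309 230  23  30 525]
(319.92654037475586, 248.73696899414062) 11.076682090759277 [ 0.5024 -0.051   0.094 ]
[ 0.502  -0.051   0.0927]
```

View pics/w2.png

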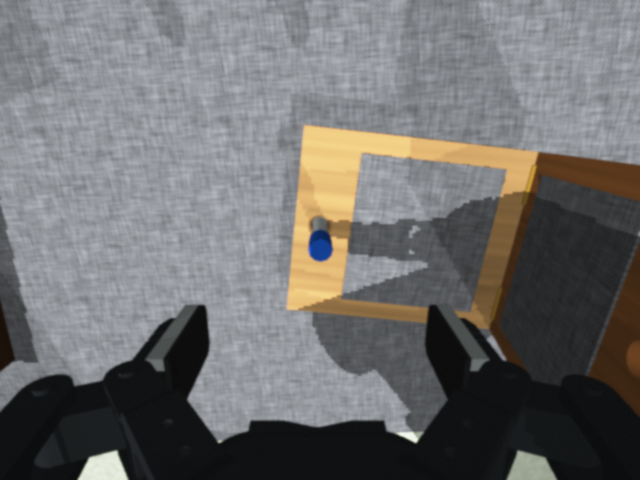

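The wrist view puts the blue cap top at (320,249), which is world (0.502,-0.051). The base's front edge corners are at (305,126) and (288,309), and the lid is open at the right. Next I grasp the cap.

Emit:
drive_tool([
  [-1, -0.001, -0.002, -0.04, 0, 0, 0],
  [-1, -0.001, -0.002, -0.08, 0, 0, 0],
  [-1, -0.001, -0.002, -0.1, 0, 0, 0],
  [-1, -0.001, -0.002, -0.112, 0, 0, 0],
  [-1, -0.001, -0.002, -0.112, 0, 0, 0],
  [-1, -0.001, -0.002, -0.112, 0, 0, 0],
  [1, -0.001, -0.002, -0.112, 0, 0, 0],
  [1, -0.001, -0.002, -0.112, 0, 0, 0],
  [1, -0.001, -0.002, -0.112, 0, 0, 0],
  [1, -0.001, -0.002, -0.112, 0, 0, 0],
  [1, -0.001, -0.002, -0.112, 0, 0, 0],
  [1, -0.001, -0.002, -0.112, 0, 0, 0],
  [1, -0.001, -0.002, -0.112, 0, 0, 0],
  [1, -0.001, -0.002, -0.112, 0, 0, 0],
], squeeze=35)

```text
clock: 3.62
tool_pos: [0.5025, -0.0522, 0.2378]
orientation: [1.0, -0.028, 0.0, -0.0]
force: [0.8, -0.1, 1.0]
finger_gap: 0.015
finger_force: 34.1
```

Emit:
drive_tool([
  [1, 0, 0, 0.04, 0, 0, 0],
  [1, 0, 0, 0.08, 0, 0, 0],
  [1, 0.048, 0.332, 0.08, 0, 0, 0],
  [1, 0.048, 0.332, 0.08, 0, 0, 0],
  [1, 0.048, 0.332, 0.08, 0, 0, 0],
  [1, 0.048, 0.332, 0.08, 0, 0, 0],
  [1, 0.048, 0.332, 0.08, 0, 0, 0],
  [1, 0.048, 0.332, 0.08, 0, 0, 0],
  [1, 0.048, 0.332, 0.08, 0, 0, 0],
  [1, 0.048, 0.332, 0.08, 0, 0, 0],
  [1, 0.048, 0.332, 0.08, 0, 0, 0],
  [1, 0.048, 0.332, 0.08, 0, 0, 0],
  [1, 0.048, 0.332, 0.055, 0, 0, 0],
  [1, 0.048, 0.332, 0.05, 0, 0, 0],
  [1, 0.048, 0.332, 0.05, 0, 0, 0],
])

```text
clock: 4.87
tool_pos: [0.5497, 0.2784, 0.2857]
orientation: [1.0, -0.028, -0.002, 0.002]
force: [-0.4, 0.0, 0.3]
finger_gap: 0.0147
finger_force: 34.7
```

```bash
python3 - <<'E'
from h import *
im,d,K,T=snap('w3')
p=ctrl=None
def proj(P): q=np.linalg.inv(T)@np.r_[P,1]; q=K@q[:3]; return q[:2]/q[2]
print("hole3 expected px",proj([.5505,.280,.045]))
from plant import ctrl
s=ctrl.read_state()["tool_pos"]; foot=[s[0],s[1],s[2]-.2378+.019]; print("foot px",foot,proj(foot))
E
```

```text
tcp [0.5497 0.2784 0.2857] [ 0.9996 -0.0285 -0.0018  0.0015] t 4.8667 gap 0.014650185218341879 F [-0.406   0.0403  0.3108]
hole3 expected px [312.4442 252.5453]
foot px [np.float64(0.5502322600769136), np.float64(0.27869323189900375), np.float64(0.06830886613231633)] [314.5595 267.517 ]
```

View pics/w3.png

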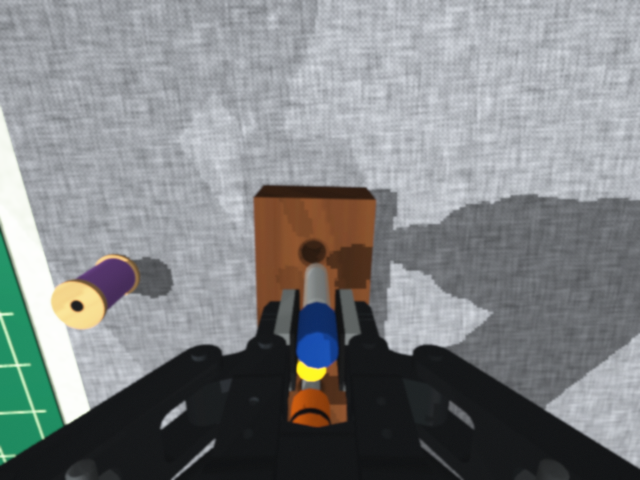

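The empty hole is at (313,252), where it was predicted, and the tube foot is at about (316,267), so the tube needs to go about 1.5 mm toward +y. Lowering in.

Emit:
drive_tool([
  [1, 0, 0.0015, 0, 0, 0, 0],
  [1, 0, 0.0015, -0.015, 0, 0, 0],
  [1, 0, 0.0015, -0.02, 0, 0, 0],
  [1, 0, 0.0015, -0.025, 0, 0, 0],
  [1, 0, 0.0015, -0.03, 0, 0, 0],
  [1, 0, 0.0015, -0.036, 0, 0, 0],
  [1, 0, 0.0015, -0.042, 0, 0, 0],
  [1, 0, 0.0015, -0.048, 0, 0, 0],
  [1, 0, 0.0015, -0.051, 0, 0, 0],
  [1, 0, 0.0015, -0.051, 0, 0, 0],
])

```text
clock: 5.75
tool_pos: [0.5504, 0.281, 0.2357]
orientation: [1.0, -0.028, -0.0, 0.001]
force: [2.1, -3.4, -3.4]
finger_gap: 0.0145
finger_force: 34.3
```

Emit:
drive_tool([
  [0.3, 0, 0.0015, 0, 0, 0, 0],
  [-0.2, 0, 0, 0, 0, 0, 0],
  [-0.2, 0, 0, 0, 0, 0, 0],
  [-0.2, 0, 0, 0, 0, 0, 0],
  [-0.2, 0, 0, 0, 0, 0, 0],
  [-0.2, 0, 0, 0.01, 0, 0, 0],
  [-0.2, 0, 0, 0.05, 0, 0, 0],
  [-0.2, 0, 0, 0.09, 0, 0, 0],
  [-0.2, 0, 0, 0.12, 0, 0, 0],
  [-0.2, 0, 0, 0.12, 0, 0, 0],
])

```text
clock: 6.58
tool_pos: [0.5519, 0.2822, 0.3654]
orientation: [1.0, -0.027, 0.005, -0.003]
force: [1.6, 0.2, 0.1]
finger_gap: 0.0509
finger_force: 0.0
```

```bash
python3 - <<'E'
from h import *
im,d,K,T=snap('w4')
def top(c,r,zz):
    uv,s,mk=blob(im,c,r); v=cv2.cvtColor(im,cv2.COLOR_RGB2HSV)[r[1]:r[3],r[0]:r[2],2]
    t,_=cv2.threshold(v[mk],0,255,cv2.THRESH_OTSU); ys,xs=np.nonzero(mk&(v>t)); (cx,cy),rad=cv2.minEnclosingCircle(np.c_[xs,ys].astype(np.float32))
    u=(cx+r[0],cy+r[1]); o,dd=ray(K,T,u); print(c,u,rad,plane(K,T,u,zz),"depth",o+dd*d[int(u[1]),int(u[0])])
top("blue",(260,150,380,400),.09); top("yellow",(260,200,380,420),.09)
E
```

```text
tcp [0.5519 0.2822 0.3654] [ 0.9996 -0.0273  0.0049 -0.0035] t 6.5833 gap 0.05093006990104035 F [1.6008 0.1886 0.1236]
blue (321.5625, 243.78125) 10.92263412475586 [0.5502 0.2809 0.09  ] depth [0.5502 0.2809 0.0901]
yellow (321.6190490722656, 306.0) 10.805846214294434 [0.503  0.2833 0.09  ] depth [0.5023 0.2833 0.0886]
```

View pics/w4.png

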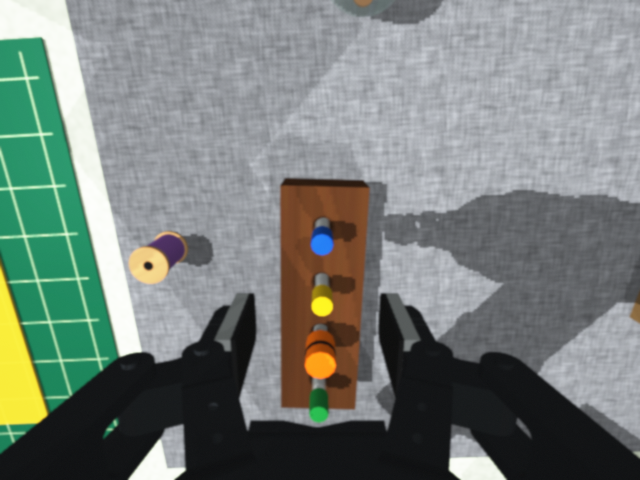

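The blue tube is seated: its cap top at (322,244) is at world (0.550,0.281,0.090). Next I go behind the lid with the fingers shut.

Emit:
drive_tool([
  [1, 0, 0, 0.04, 0, 0, -0.115],
  [1, -0.02, -0.1, 0.065, 0, 0, -0.115],
  [1, -0.082, -0.527, 0.065, 0, 0, -0.115],
  [1, -0.082, -0.527, 0.065, 0, 0, -0.115],
  [1, -0.082, -0.527, 0.065, 0, 0, -0.115],
  [1, -0.082, -0.527, 0.065, 0, 0, -0.115],
  [1, -0.082, -0.527, 0.065, 0, 0, -0.115],
  [1, -0.082, -0.527, 0.065, 0, 0, -0.115],
  [1, -0.082, -0.527, 0.065, 0, 0, -0.115],
  [1, -0.082, -0.527, 0.065, 0, 0, -0.115],
  [1, -0.082, -0.527, 0.065, 0, 0, -0.115],
  [1, -0.082, -0.527, 0.065, 0, 0, -0.115],
  [1, -0.082, -0.527, 0.065, 0, 0, -0.115],
  [1, -0.082, -0.527, 0.065, 0, 0, -0.115],
  [1, -0.082, -0.527, 0.065, 0, 0, -0.115],
  [1, -0.082, -0.527, 0.065, 0, 0, -0.115],
  [1, -0.082, -0.527, 0.065, 0, 0, -0.115],
  [1, -0.082, -0.527, 0.065, 0, 0, -0.115],
])

```text
clock: 8.13
tool_pos: [0.4685, -0.2448, 0.4216]
orientation: [0.996, -0.085, -0.0, -0.0]
force: [-0.4, -0.1, -0.6]
finger_gap: 0.0
finger_force: 0.0
```

```bash
python3 - <<'E'
from h import *
from plant import ctrl
z=np.load("w2.npz");K,T=z["K"],z["T"]
c=[plane(K,T,u,.035) for u in((305,126),(288,309),(538,152))]; print(c, [np.linalg.norm(a-b) for a,b in((c[0],c[1]),(c[0],c[2]))])
e=c[0]-c[1]; yaw=np.arctan2(e[1],e[0]); e=e/np.linalg.norm(e); n=np.array([-e[1],e[0],0]); print("yaw",yaw,"hole",(c[0]+c[1])/2-.02*n,"hinge",(c[0]+c[1])/2-.175*n)
s=np.load("side0.npz"); 
# outer face plane from side-view depth
v,u=np.mgrid[275:342:6,285:345:6]; P=[]
for a,b in zip(u.ravel(),v.ravel()):
    o,d=ray(s["K"],s["T"],(a,b)); P.append(o+d*s["d"][b,a])
P=np.array(P); m=P.mean(0); N=np.linalg.svd(P-m)[2][2]; N*=np.sign(-N[1]); print("lid face",m,N,"theta",np.pi/2-np.arcsin(N[2]) , "yaw",np.arctan2(N[0],-N[1]))
H=np.array([*((c[0]+c[1])/2-.175*n)[:2],.035]); print("offset of face from hinge (18mm?)",N@(m-H)); print(ctrl.read_state()["tool_pos"])
E
```

```text
[array([ 0.5771, -0.0444,  0.035 ]), array([ 0.43  , -0.0207,  0.035 ]), array([ 0.5493, -0.216 ,  0.035 ])] [np.float64(0.14896321377152905), np.float64(0.1737988201645405)]
yaw -0.16009668263635754 hole [ 0.5004 -0.0523  0.035 ] hinge [ 0.4756 -0.2053  0.035 ]
lid face [ 0.4747 -0.2051  0.1281] [-0.1408 -0.9839  0.1098] theta 1.4607405446542758 yaw -0.14218085599986355
offset of face from hinge (18mm?) 0.010154164197609283
[ 0.4685 -0.2448  0.4216]
```

Emit:
drive_tool([
  [1, 0, 0, -0.04, 0, 0, 0],
  [1, 0, 0, -0.083, 0, 0, 0],
  [1, 0, 0, -0.083, 0, 0, 0],
  [1, 0.002, 0.014, -0.083, 0, 0, 0],
  [1, 0.005, 0.028, -0.082, 0, 0, 0],
  [1, 0.007, 0.044, -0.084, 0, 0, 0],
  [1, 0.01, 0.059, -0.086, 0, 0, 0],
  [1, 0.012, 0.072, -0.09, 0, 0, 0],
  [1, 0.014, 0.083, -0.0945, 0, 0, 0],
  [1, 0.014, 0.083, -0.0945, 0, 0, 0],
])

```text
clock: 8.97
tool_pos: [0.4831, -0.1606, 0.328]
orientation: [0.996, -0.084, 0.0, -0.0]
force: [0.3, 0.0, -0.5]
finger_gap: 0.0003
finger_force: 0.0
```

```bash
python3 -c "
from h import *
snap('s1','scene')"
```

```text
tcp [ 0.4831 -0.1606  0.328 ] [ 0.9965 -0.0839  0.0003 -0.0001] t 8.9667 gap 0.00029603378324184607 F [ 0.3224  0.0148 -0.4632]
```

View pics/s1.png

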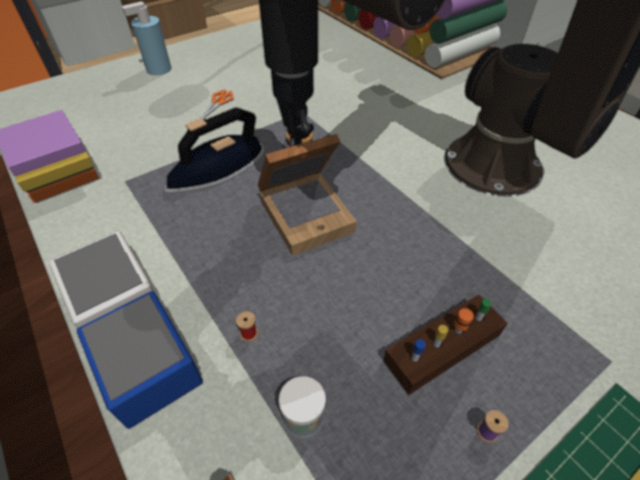

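The lid is swinging shut with the fingers behind it, contact near (300,135), and the base hole is visible at (320,228). I carry on along the arc.

Emit:
drive_tool([
  [1, 0.002, 0.011, -0.0065, 0, 0, 0],
  [1, 0.004, 0.0225, -0.0135, 0, 0, 0],
  [1, 0.005, 0.033, -0.022, 0, 0, 0],
  [1, 0.007, 0.042, -0.031, 0, 0, 0],
  [1, 0.008, 0.05, -0.041, 0, 0, 0],
  [1, 0.0095, 0.057, -0.052, 0, 0, 0],
  [1, 0.0105, 0.063, -0.0635, 0, 0, 0],
  [1, 0.011, 0.068, -0.0755, 0, 0, 0],
  [1, 0.012, 0.072, -0.088, 0, 0, 0],
  [1, 0.012, 0.074, -0.098, 0, 0, 0],
  [1, 0.012, 0.074, -0.102, 0, 0, 0],
  [1, 0.012, 0.074, -0.103, 0, 0, 0],
  [1, 0.012, 0.074, -0.103, 0, 0, 0],
])

```text
clock: 10.1
tool_pos: [0.4941, -0.0877, 0.2261]
orientation: [0.996, -0.085, -0.0, 0.0]
force: [-14.0, 9.5, 38.9]
finger_gap: 0.0
finger_force: 19.7
```

The tips are at z 0.053 with firm contact, so the lid is shut. I lift and look at the lid hole.

Emit:
drive_tool([
  [1, 0, 0, 0.03, 0, 0, 0],
  [1, 0.0, 0.0, 0.07, 0, 0, 0],
  [1, 0.007, 0.036, 0.11, 0, 0, 0],
  [1, 0.007, 0.036, 0.13, 0, 0, 0],
  [1, 0.007, 0.036, 0.13, 0, 0, 0],
  [1, 0.007, 0.036, 0.13, 0, 0, 0],
])

```text
clock: 10.6
tool_pos: [0.5017, -0.0516, 0.3549]
orientation: [0.996, -0.085, 0.001, -0.001]
force: [-0.2, 0.3, -0.9]
finger_gap: 0.0001
finger_force: 0.0
```

```bash
python3 - <<'E'
from h import *
im,d,K,T=snap('w5')
def proj(P): q=np.linalg.inv(T)@np.r_[P,1]; q=K@q[:3]; return q[:2]/q[2]
print("exp hole px",proj([.5015,-.0515,.053]),"depth z on lid:")
for u in((300,200),(420,200),(420,280)):
    o,r=ray(K,T,u); print(u,o+r*d[u[1],u[0]])
E
```

```text
tcp [ 0.5017 -0.0516  0.3549] [ 0.9964 -0.0847  0.0012 -0.0006] t 10.6 gap 0.00010306770489705085 F [-0.228   0.2725 -0.9097]
exp hole px [316.9303 228.622 ] depth z on lid:
(300, 200) [ 0.5249 -0.0428  0.0518]
(420, 200) [ 0.5101 -0.1301  0.0522]
(420, 280) [ 0.4463 -0.1244  0.0524]
```

View pics/w5.png

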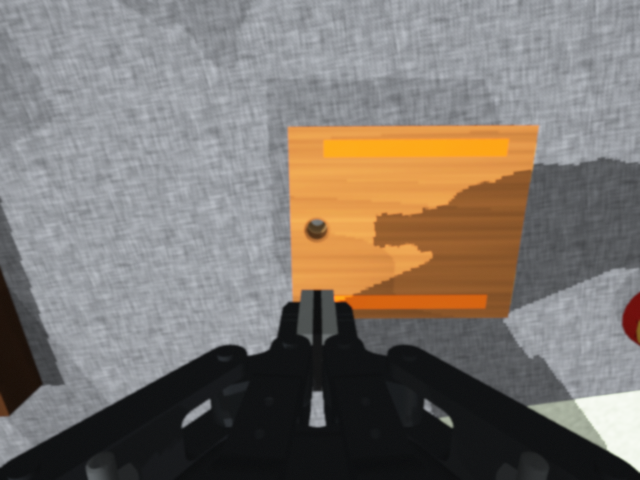

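The lid hole is at (316,228), almost where predicted, and the lid lies flat at z≈0.052. I refine the hole and pin positions.

```bash
python3 - <<'E'
from h import *
z=np.load("w5.npz");K,T,im=z["K"],z["T"],z["im"]; g=cv2.cvtColor(im,cv2.COLOR_RGB2GRAY)[205:255,298:345]
m=(g<np.median(g)*.75).astype(np.uint8); n,l,s,c=cv2.connectedComponentsWithStats(m); i=1+np.argmax(s[1:,4]); (cx,cy),r=cv2.minEnclosingCircle(np.argwhere(l==i)[:,::-1].astype(np.float32))
print("hole",c[i]+[298,205],s[i],(cx+298,cy+205),r,plane(K,T,c[i]+[298,205],.053),plane(K,T,(cx+298,cy+205),.053))
for f,roi in(("w1",(298,235,345,300)),("w4",(295,325,345,385))):
    z=np.load(f+".npz");K,T=z["K"],z["T"]; uv,s,mk=blob(z["im"],"orange",roi); 
    rad=.012*373/((T[2,3]-.093)/.955); u=(s[0]+s[2]/2-.5,s[1]+s[3]-rad-.5); print(f,s,rad,u,plane(K,T,u,.093))
E
```

```text
hole [315.662  229.9022] [  7  15  22  21 358] (315.84497833251953, 229.37772941589355) 11.157602310180664 [ 0.5007 -0.0504  0.053 ] [ 0.5011 -0.0506  0.053 ]
w1 [301 244  38  47 652] 17.783340294739865 (np.float64(319.5), np.float64(272.71665970526016)) [0.4552 0.2871 0.093 ]
w4 [303 344  42  35 476] 17.67953260551333 (np.float64(323.5), np.float64(360.8204673944867)) [0.4591 0.2841 0.093 ]
```

Emit:
drive_tool([
  [-0.2, -0.0465, 0.3385, 0.005, 0, 0, 0.095],
  [-0.2, -0.0465, 0.3385, 0.005, 0, 0, 0.095],
  [-0.2, -0.0465, 0.3385, 0.005, 0, 0, 0.095],
  [-0.2, -0.0465, 0.3385, 0.005, 0, 0, 0.095],
  [-0.2, -0.0465, 0.3385, 0.005, 0, 0, 0.095],
  [-0.2, -0.0465, 0.3385, 0.005, 0, 0, 0.095],
  [-0.2, -0.0465, 0.3385, 0.005, 0, 0, 0.095],
  [-0.2, -0.0465, 0.3385, 0.005, 0, 0, 0.095],
  [-0.2, -0.0465, 0.3385, 0.005, 0, 0, 0.095],
  [-0.2, -0.0465, 0.3385, 0.005, 0, 0, 0.095],
  [-0.2, -0.0465, 0.3385, 0.005, 0, 0, 0.095],
  [-0.2, -0.0465, 0.3385, 0.005, 0, 0, 0.095],
  [-0.2, -0.0465, 0.3385, 0.005, 0, 0, 0.095],
  [-0.2, -0.0465, 0.3385, -0.04, 0, 0, 0.095],
  [-0.2, -0.0465, 0.3385, -0.08, 0, 0, 0.095],
  [-0.2, -0.0465, 0.3385, -0.105, 0, 0, 0.095],
  [-0.2, -0.0465, 0.3385, -0.118, 0, 0, 0.095],
  [-0.2, -0.0465, 0.3385, -0.118, 0, 0, 0.095],
  [-0.2, -0.0465, 0.3385, -0.118, 0, 0, 0.095],
])

```text
clock: 12.23
tool_pos: [0.4553, 0.2849, 0.236]
orientation: [0.999, -0.038, -0.0, 0.001]
force: [0.7, 0.6, 0.7]
finger_gap: 0.0511
finger_force: 0.0
```

Emit:
drive_tool([
  [1, 0, 0, 0, 0, 0, 0],
  [1, 0, 0, 0, 0, 0, 0],
  [1, 0, 0, 0, 0, 0, 0],
  [1, 0, 0, 0, 0, 0, 0],
  [1, 0, 0, 0, 0, 0, 0],
  [1, 0, 0, 0, 0, 0, 0],
  [1, 0, 0, 0, 0, 0, 0],
  [1, 0, 0, 0, 0, 0, 0],
], squeeze=80)

```text
clock: 12.9
tool_pos: [0.4554, 0.2862, 0.238]
orientation: [0.999, -0.038, 0.001, -0.001]
force: [-0.2, -1.3, 7.2]
finger_gap: 0.022
finger_force: 78.0
```

Emit:
drive_tool([
  [1, 0, 0, 0.03, 0, 0, 0],
  [1, 0, 0, 0.065, 0, 0, 0],
  [1, 0, 0, 0.1, 0, 0, 0],
  [1, 0.046, -0.337, 0.1, 0, 0, 0],
  [1, 0.046, -0.337, 0.1, 0, 0, 0],
  [1, 0.046, -0.337, 0.1, 0, 0, 0],
  [1, 0.046, -0.337, 0.1, 0, 0, 0],
  [1, 0.046, -0.337, 0.1, 0, 0, 0],
  [1, 0.046, -0.337, 0.1, 0, 0, 0],
  [1, 0.046, -0.337, 0.1, 0, 0, 0],
  [1, 0.046, -0.337, 0.1, 0, 0, 0],
  [1, 0.046, -0.337, 0.1, 0, 0, 0],
  [1, 0.046, -0.337, 0.1, 0, 0, 0],
  [1, 0.046, -0.337, 0.08, 0, 0, 0],
  [1, 0.046, -0.337, 0.062, 0, 0, 0],
  [1, 0.046, -0.337, 0.062, 0, 0, 0],
  [1, 0.046, -0.337, 0.062, 0, 0, 0],
  [1, 0.046, -0.337, 0.062, 0, 0, 0],
])

```text
clock: 14.4
tool_pos: [0.5014, -0.0505, 0.2993]
orientation: [0.999, -0.037, 0.001, -0.0]
force: [0.8, 0.0, -0.8]
finger_gap: 0.0215
finger_force: 80.3
```

```bash
python3 - <<'E'
from h import *
from plant import ctrl
im,d,K,T=snap('w6')
def proj(P): q=np.linalg.inv(T)@np.r_[P,1]; q=K@q[:3]; return q[:2]/q[2]
s=ctrl.read_state()["tool_pos"]; print("hole exp",proj([.5013,-.051,.053]),"foot exp",proj([s[0],s[1],s[2]-.223]))
cv2.imwrite("pics/w6c.png",cv2.resize(im[180:380,220:420,::-1],None,fx=3,fy=3,interpolation=cv2.INTER_CUBIC))
E
```

```text
tcp [ 0.5014 -0.0505  0.2993] [ 0.9993 -0.0373  0.0006 -0.    ] t 14.4 gap 0.021489898128341567 F [ 0.7653  0.0414 -0.8215]
hole exp [317.3896 252.4274] foot exp [316.5295 266.3117]
```

View pics/w6c.png

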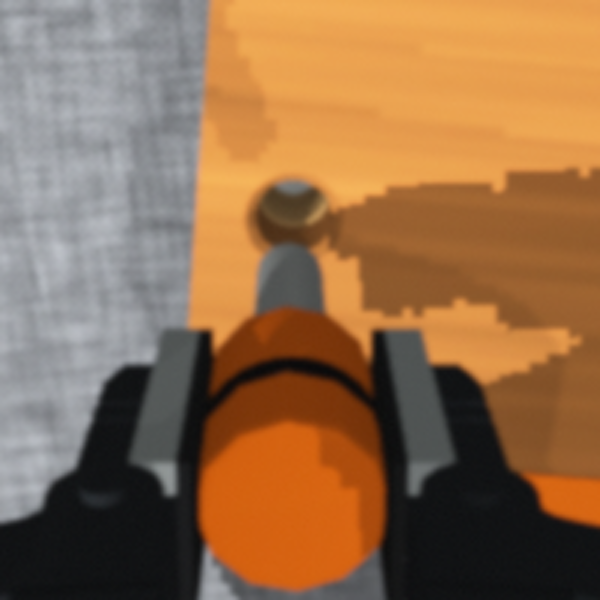

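The crop shows the lid hole at full-image (316,252) and the shank at column 316.7, so they are lined up to within about 0.5 mm. Lowering in.

Emit:
drive_tool([
  [1, 0, 0, -0.008, 0, 0, 0],
  [1, 0, 0, -0.016, 0, 0, 0],
  [1, 0, 0, -0.022, 0, 0, 0],
  [1, 0, 0, -0.027, 0, 0, 0],
  [1, 0, 0, -0.032, 0, 0, 0],
  [1, 0, 0, -0.037, 0, 0, 0],
  [1, 0, 0, -0.042, 0, 0, 0],
  [1, 0, 0, -0.047, 0, 0, 0],
  [1, 0, 0, -0.052, 0, 0, 0],
  [1, 0, 0, -0.056, 0, 0, 0],
  [1, 0, 0, -0.056, 0, 0, 0],
])

```text
clock: 15.37
tool_pos: [0.5009, -0.0512, 0.2414]
orientation: [0.999, -0.038, -0.0, 0.0]
force: [0.5, 0.4, 0.3]
finger_gap: 0.0219
finger_force: 80.4
```

Emit:
drive_tool([
  [1, 0, 0, -0.002, 0, 0, 0],
  [1, 0, 0, -0.004, 0, 0, 0],
  [1, 0, 0, -0.006, 0, 0, 0],
  [1, 0, 0, -0.0075, 0, 0, 0],
  [1, 0, 0, -0.0085, 0, 0, 0],
  [1, 0, 0, -0.009, 0, 0, 0],
  [1, 0, 0, -0.009, 0, 0, 0],
  [1, 0, 0, -0.009, 0, 0, 0],
])

```text
clock: 16.03
tool_pos: [0.5011, -0.0511, 0.2334]
orientation: [0.999, -0.038, 0.0, -0.0]
force: [-0.2, -0.9, 5.0]
finger_gap: 0.0219
finger_force: 80.9
```

Emit:
drive_tool([
  [1, 0, 0, -0.0005, 0, 0, 0],
  [1, 0, 0, -0.001, 0, 0, 0],
  [1, 0, 0, -0.0015, 0, 0, 0],
  [1, 0, 0, -0.002, 0, 0, 0],
  [1, 0, 0, -0.002, 0, 0, 0],
  [1, 0, 0, -0.002, 0, 0, 0],
])

```text
clock: 16.53
tool_pos: [0.5011, -0.0511, 0.232]
orientation: [0.999, -0.038, 0.0, 0.0]
force: [-2.6, 0.1, 12.7]
finger_gap: 0.0221
finger_force: 82.0
```

Emit:
drive_tool([
  [1, 0, 0, -0.0005, 0, 0, 0],
  [1, 0, 0, -0.0005, 0, 0, 0],
  [1, 0, 0, -0.0005, 0, 0, 0],
  [1, 0, 0, -0.0005, 0, 0, 0],
  [1, 0, 0, -0.0005, 0, 0, 0],
  [1, 0, 0, -0.0005, 0, 0, 0],
])

```text
clock: 17.03
tool_pos: [0.5011, -0.0511, 0.2319]
orientation: [0.999, -0.038, 0.0, 0.0]
force: [-5.4, 1.4, 18.8]
finger_gap: 0.0216
finger_force: 82.6
```

```bash
python3 - <<'E'
from h import *
im,d,K,T=snap('w7')
r=[300,20,640,480]
cv2.imwrite("pics/w7c.png",cv2.resize(im[200:420,200:440,::-1],None,fx=2.5,fy=2.5,interpolation=cv2.INTER_CUBIC))
for u in((300,150),(420,150),(430,200)):
    o,q=ray(K,T,u); print(u,o+q*d[u[1],u[0]])
E
```

```text
tcp [ 0.5011 -0.0511  0.2319] [ 0.9993 -0.0376  0.0005  0.    ] t 17.0333 gap 0.021601211933867496 F [-5.4379  1.431  18.8444]
(300, 150) [ 0.5667 -0.0496  0.0517]
(420, 150) [ 0.5633 -0.0962  0.0519]
(430, 200) [ 0.5435 -0.0999  0.0536]
```

View pics/w7c.png

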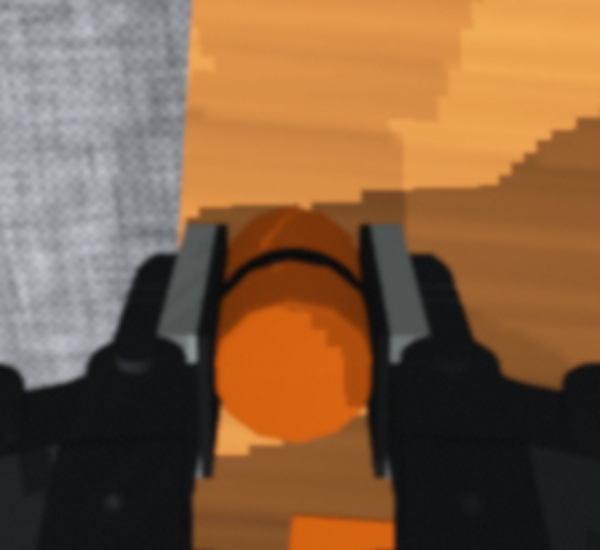

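The head sits flush on the lid with no shank showing, and the push is about 19 N against a 6 N spring. I hand in.

```bash
python3 -c "
from plant import ctrl
print(ctrl.close_job())"
```

```text
the job is handed in; nothing more can be done
None
```

I handed the job in at about 17 s, with no verdict shown: the blue tube stands in the rack's empty hole, the lid is shut, and the orange pin is seated with its head held down on the lid at about 19 N; I viewed 11 pictures, one over the limit of 10.

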